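Slide a support jack along a T-slot under an overhanging flange

ROBOT

A 6-joint arm with a two-finger parallel gripper is mounted at the origin on a cart in front of the work surface, level with it; the furniture and walls round the work are solid. World frame = base frame: x ahead of the robot, y to its left, z up, the work surface at z = 0. Lengths are in m, angles in rad, forces in N, time in s.
With the tool pointing down it reaches from about 0.375 to 0.9 m from the base axis. Payload 3.1 kg.
Tool frame: the origin (TCP) lies where the fingers leave the gripper's body, on its centre line; the fingertips stand manip.tip_reach ahead of it and the grasp point (between the pads) lies 54 mm ahead of it (manip.tip_reach is the distance from the TCP to the fingertips, in m); z points along the fingers, y is the direction in which the jaws open and shut (so a half turn about z gives the same grasp; the last joint's range is limited). The gripper opens to 85 mm and grips with 20 to 120 N. Pads are 22 mm wide; open, the fingers measure 114 mm over their backs; the gripper's body (76 mm by 85 mm) begins 54 mm behind the grasp point. The pads swing forward as they close: fully open they stand 13 mm farther back than shut.
Start: joints at [-1.411, 0.527, 1.433, -0, 1.181, -0.178], TCP at [0.208, -0.589, 0.304] pointing down, gripper open.
Joint ranges: [-3.08, 3.08], [-0.75, 2.2], [0.22, 2.44], [-1.43, 4.57], [0, 2.65], [-2.85, 2.85]. Speed limits (rad/s): [2.79, 2.79, 3.14, 3.14, 3.14, 3.14].

INTERFACE

Orientations are given as a unit quaternion [x, y, z, w].
In Python, from station import manip, cams, order gives the robot as it stands. The module is installed in compiled form; this text tells all that it offers.
- The arm moves only by the tool drive_tool, never from a script. Its arguments are lists of equal length, an entry for each row: "linear": the shift along the tool's x, y, z in mm, a list of three; "rot": the turn, a rotation vector about the tool's x, y, z in degrees, a list of three; "hand": the finger opening in mm, from 0 to 85.4. A call has 1 to 20 rows; each row shifts and turns the pose as measured when the row begins, along the tool's axes as they then stand; what a row does not reach is not made up. A row lasts 1/12 s, in which the tool goes at most 41.7 mm and 7.16 degrees, less where a joint would pass 70% of its speed; a pose out of reach is approached as far as the arm can. A call with a gripper value outside its range is refused whole. The fingers move at their own pace and stop on an object; "force" is the grip in N (left out, the last holds). Time passes only in rows, so rows that do not move let the fingers close. It gives the time, the measured TCP pose, the force and the opening at its end, in the units of the state.
- manip.sense(): the state, without advancing time (a new reading comes with each control period).
- cams.snapshot(name): name is "scene" or "side" or "wrist"; returns the picture (480x640x3 uint8, red, green, blue); there is no depth.
- cams.camera_model(name): a dict with "vfov" (degrees; the focal length in pixels is half the picture's height over the tangent of half this angle, whatever the lens; pixels are square), "cx", "cy" (the principal point, pixels), "rvec" (rotation vector, rad) and "tvec" (3), from world to camera coordinates, as OpenCV has them. Camera axes: x right, y down, z forward; pixel columns grow to the right and rows downward; lengths in m; the calibration is good to about 2 mm. A picture is of the moment at which its call begins: read the wrist's pose just before it. camera_model takes no time and is no camera call; for the wrist camera it gives the pose at the moment of the call.
- order.sign_off(): hands the job in, once; it reports no verdict.
Trained networks look in the newest picture that a camera, given by its name, has taken for a name from the list of things; names that differ only in an ending like _2 or _b are one class to them, and where a whole thing is asked for, a point or a joint stands for the part that bears it (a point fixed in the world has none). Each returns a list of dicts, best first, with "score" (0 to 1); they miss things now and then, are a little off and sometimes report something else, mostly with a low value. They report only what shows in the picture. A call takes as long as a camera call. They do not tell look-alikes from the thing itself.
- cams.regions_of(label, camera): "pixels" (480x640 bool, what is visible of it) and "rect" ([left, top, right, bottom] in pixels, round what is visible of it).
- cams.spot_point(label, camera): "at" ([column, row] in pixels: a listed point, or the origin of a listed thing).
The state is a dict: "t": time; "q": joint angles; "qd": joint speeds; "tau": joint torques, N m; "tcp_pos": TCP position; "tool_rot": TCP orientation; "force": force on the tool from outside, world axes, zero at the start; "ft_torque": the same for the moment, N m; "finger_gap": opening from 0.0 (shut) to 1.0 (fully open).
Only numpy, scipy, OpenCV 4.12 (cv2) and the standard library are available. Lean on these libraries where they do the work, as an engineer would, in place of code of your own. Each camera call takes 0.05 s, during which the arm holds its last target. There are 200 camera calls.

TASK

Pick up the small support jack, set its foot on the fixture's apron and slide it into the T-slot, under the lips, until it is fully home against the end of the slot beneath the overhanging flange of the casting. Leave it standing there and let go; do not disturb the small round casting, the tape roll or the caliper.

Things in the scene. Friction and masses are not known exactly. Their poses are not given: they have to be found in the camera images.
- support_jack: loose dark steel jack, about 0.35 kg, upright on the bench, 90 mm tall. Origin: centre of the underside, z up; alike from all four sides. Foot 40 x 40 x 8 mm; square neck 18 x 18 mm from 8 to 26 mm up; square body 24 x 24 mm from 26 to 72 mm up, to be gripped, faces along its x and y axes; then a 23 mm round ring to 77 mm and a thin screw with a 16 mm cap to 90 mm
- fixture: fixed steel base plate 195 x 110 x 8 mm with a T-slot along its x axis and a grey angle casting bolted on its far (+x) end. Origin: on the bench, midway across, 105 mm from the apron's edge; x along the slot from the open mouth to the end (towards the robot's right, give or take its yaw), z up. From x = -105 to -55 mm lies the open apron, flat at z = 8 mm; from there the slot
- slot_mouth (a point): middle of the slot's mouth on its floor: fixture x = -55 mm, y = 0, z = 8 mm; axes as the fixture's. The slot: floor level with the apron, side walls 26 mm either side of the middle; overhanging lips from fixture z = 22 to 30 mm leave a gap 26 mm wide for the neck, flared to about 46 mm over the first 15 mm of the mouth; the foot has 6 mm headroom under them
- slot_home (a point): where the centre of the jack's underside is when the foot rests on the slot floor against the solid end wall: fixture x = 15 mm, y = 0, z = 8 mm; axes as the fixture's. End wall at fixture x = 35 mm, 30 mm high; the casting's upright web at x = 50 to 66 mm
- flange_edge (a point): middle of the lower front edge of the casting's flange: fixture x = 5 mm, y = 0, z = 145 mm. The flange, 70 mm wide and 12 mm thick, overhangs from the web to here. A gripper standing upright over the home place would hit it; lean it back towards the mouth, about 40 degrees from vertical
- cast_boss_0: bystander: small round dark casting, 50 x 50 x 30 mm, loose on the bench; origin at the centre of its underside
- tape_roll: bystander: roll of tape, 96 mm across, 25 mm high, lying flat; origin at the centre of its underside
- caliper: bystander: caliper 71 x 210 x 14 mm lying flat, long along its y axis; origin at the centre of its underside
Things that resemble listed ones, but are neither listed nor needed, are in the scene too. Of the things that look like the support_jack, take the one that is farthest from the robot's base at the start.

How it is judged:
On the way:
1. the jack stands with its foot at slot-floor height inside the mouth of the T-slot, its neck between the lips (x of support_jack in the frame of slot_mouth between 0.005 and 0.055 m and y of support_jack in the frame of slot_mouth between -0.012 and 0.012 m and z of support_jack in the frame of slot_mouth below 0.008 m), for 0.05 s.
At the end, for the whole second after the job is handed in: The jack stands upright (within 0.1 rad) and still on the slot floor, its foot under the lips, within 8 mm of the home place at the end of the slot, beneath the flange; the small round casting, tape roll and caliper are within 30 mm of where they were (horizontal distance between support_jack and slot_home below 0.008 m and z of support_jack in the frame of slot_home between -0.004 and 0.004 m and angle between support_jack's own z axis and vertical below 0.1 rad and linear speed of support_jack below 0.02 m/s and distance of each of cast_boss_0, tape_roll, caliper from where it was at the start of the episode below 0.03 m); the robot touches nothing.
It fails at once if a bystander (small round casting, tape roll or caliper) is moved by more than 30 mm (distance of any of cast_boss_0, tape_roll, caliper from where it was at the start of the episode above 0.03 m).
It also fails if it takes over 40 s, if anything falls off the work surface, if the arm or the gripper's body presses on something with over 40 N, if the wrist force passes 120 N, or if a joint passes its speed limit or range.

## Working session

There is one attempt and no reset: what is moved stays moved. The work goes in short steps, Python scripts to look and compute and a tool call to move; the robot and the scene stay as the last step left them, time stands still between calls to the robot, and variables do not carry over. Pictures are saved under pics/ and viewed, about 8 in all and at most 12, crops included, and the job is handed in when it is done.

Besides the shell and the picture viewer there is one more tool, called as name(argument=value, ...) on one line, values as JSON. drive_tool: Moves the arm, as the interface text tells. Its arguments: {"type":"object","properties":{"linear":{"type":"array","items":{"type":"array","items":{"type":"number"}}},"rot":{"type":"array","items":{"type":"array","items":{"type":"number"}}},"hand":{"type":"array","items":{"type":"number"}},"force":{"type":"number"}},"required":["linear","rot","hand"]}

```bash
mkdir -p pics; cat > h.py <<'E'
import numpy as np, cv2
from scipy.spatial.transform import Rotation as R
from station import manip, cams, order
def model(n):
    m=cams.camera_model(n); f=240/np.tan(np.radians(m['vfov'])/2)
    K=np.array([[f,0,m['cx']],[0,f,m['cy']],[0,0,1]]); return K,np.array(m['rvec'],float),np.array(m['tvec'],float)
def proj(P,M): 
    return cv2.projectPoints(np.array(P,float).reshape(-1,3),M[1],M[2],M[0],None)[0].reshape(-1,2)
def plane(px,z,M):
    K,r,t=M; A=cv2.Rodrigues(r)[0]; d=A.T@np.linalg.inv(K)@np.array([px[0],px[1],1.]); c=-A.T@t
    return c+d*(z-c[2])/d[2]
def snap(n,fn=None):
    M=model(n); im=cams.snapshot(n)
    if fn: cv2.imwrite('pics/'+fn,im[:,:,::-1])
    return im,M
E
python3 - <<'E'
from h import *
print(manip.tip_reach, manip.sense())
zs=dict(support_jack=0,fixture=0,slot_mouth=.008,slot_home=.008,flange_edge=.145,cast_boss_0=0,tape_roll=0,caliper=0)
ims=[]
for n in('scene','side'):
    im,M=snap(n); ims.append(im); print(n,M[0][0,0],'cam',-cv2.Rodrigues(M[1])[0].T@M[2])
    for l,z in zs.items():
        for d in cams.spot_point(l,n)[:5]: print(n,l,round(d['score'],2),np.round(d['at']),np.round(plane(d['at'],z,M),3))
cv2.imwrite('pics/a.png',ims[0][:,:,::-1]);cv2.imwrite('pics/b.png',ims[1][:,:,::-1])
E
```

```text
0.0726 {'t': 0.0, 'q': array([-1.41048903e+00,  5.28465714e-01,  1.43392943e+00, -8.46053501e-06,
        1.18136342e+00, -1.78499102e-01]), 'qd': array([ 8.92211100e-05, -1.38043299e-03,  8.99924804e-04, -1.79700244e-03,
       -1.30934299e-03, -8.30749208e-04]), 'tau': array([ 2.35970577e-05, -4.42355382e+01, -1.78029281e+01, -9.57475004e-05,
        8.43898393e-03,  6.19093555e-06]), 'tcp_pos': array([ 0.20766086, -0.58889311,  0.30292508]), 'tool_rot': array([ 9.85684710e-01,  1.68595608e-01,  5.93873016e-06, -1.08294917e-03]), 'force': array([ 0.13936804, -0.27075434,  0.26572608]), 'ft_torque': array([-0.02225832, -0.03320306,  0.00823827]), 'finger_gap': 0.999350067628281}
scene 453.92333682099127 cam [-0.1077403   0.45650067  0.77919174]
scene support_jack 0.97 [383. 298.] [0.335 0.053 0.   ]
scene support_jack 0.76 [385. 249.] [ 0.453 -0.033  0.   ]
scene support_jack 0.75 [416. 233.] [ 0.457 -0.128  0.   ]
scene support_jack 0.69 [243. 311.] [0.454 0.326 0.   ]
scene support_jack 0.39 [313. 264.] [0.494 0.136 0.   ]
scene fixture 0.93 [310. 263.] [0.502 0.141 0.   ]
scene s
[... 585 characters left out ...]
379]
side support_jack 0.97 [360. 246.] [ 0.44  -0.018 -0.   ]
side support_jack 0.82 [389. 280.] [0.337 0.047 0.   ]
side support_jack 0.8 [376. 216.] [ 0.455 -0.13   0.   ]
side support_jack 0.75 [270. 345.] [0.453 0.315 0.   ]
side support_jack 0.18 [205. 281.] [0.663 0.248 0.   ]
side fixture 0.64 [308. 279.] [0.483 0.13  0.   ]
side slot_mouth 0.63 [296. 293.] [0.478 0.183 0.008]
side slot_home 0.81 [306. 269.] [0.498 0.115 0.008]
side flange_edge 0.81 [305. 223.] [0.491 0.126 0.145]
side cast_boss_0 0.78 [204. 280.] [0.666 0.247 0.   ]
side cast_boss_0 0.58 [352. 342.] [0.326 0.228 0.   ]
side tape_roll 0.89 [175. 317.] [0.648 0.355 0.   ]
side caliper 0.32 [299. 291.] [0.48 0.17 0.  ]
```

View pics/a.png

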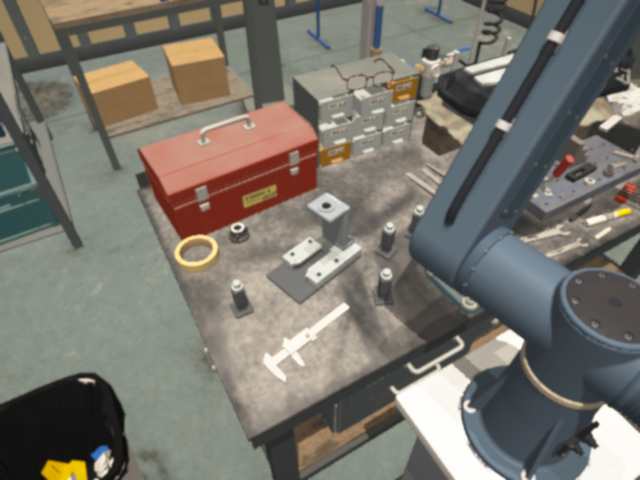

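View pics/b.png

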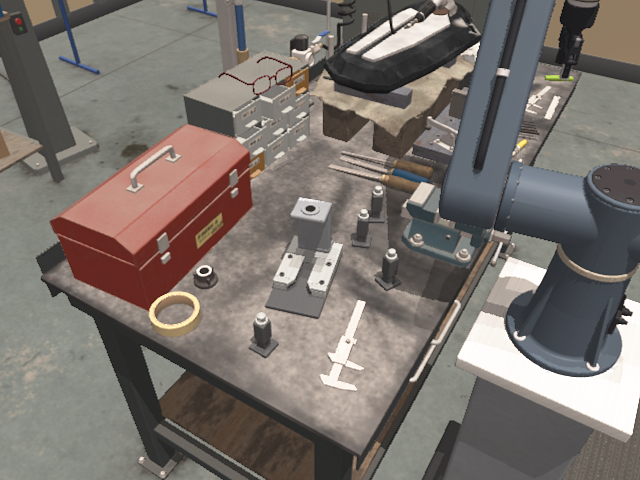

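Candidates (side picture): jacks at (389,280), r≈0.34 m; (360,246), 0.44; (376,216), 0.47; (270,345), 0.55. The last is the farthest from the base. The apron of the fixture is at about (295,300). I'll check the choice in a crop and refine the yaws.

```bash
python3 - <<'E'
from h import *
im1,M1=snap('scene'); im2,M2=snap('side')
def crop(im,c,w,s): 
    x,y=c; return cv2.resize(im[y-w:y+w,x-w:x+w],(s,s),interpolation=cv2.INTER_CUBIC)
o=np.vstack([np.hstack([crop(im2,(265,330),35,300),crop(im1,(240,297),35,300)]),np.hstack([crop(im2,(305,260),60,300),crop(im1,(318,250),60,300)])])
cv2.imwrite('pics/c.png',o[:,:,::-1])
E
```

```text
(no output)
```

View pics/c.png

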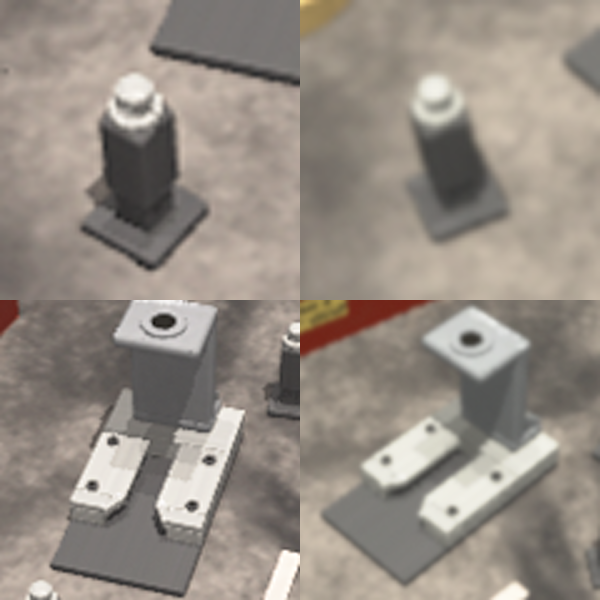

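```bash
python3 - <<'E'
from h import *
M1,M2=model('scene'),model('side')
for nm,M,pts in(('side',M2,[(265.8,306.8),(319,316.8)]),('scene',M1,[(266.8,276.4),(300,302)])):
    a,b=[plane(p,.008,M) for p in pts]; m=(a+b)/2; d=(b-a); L=np.hypot(*d[:2]); yaw=np.arctan2(d[1],d[0])+np.pi/2
    print(nm,a,b,L,np.degrees(yaw)-180,np.degrees(yaw))
for p in[(83,222),(152,260),(208,206),(95,187)]:
    print(np.round(plane((230+p[0]*70/300,295+p[1]*70/300),.008,M2),4))
for p in[(407-300,188),(438-300,237),(508-300,211)]:
    print('sc',np.round(plane((205+p[0]*70/300,262+p[1]*70/300),.008,M1),4))
for p in[(135,84)]: print('cap',plane((230+p[0]*70/300,295+p[1]*70/300),.09,M2))
print('cap',plane((205+134*70/300,262+84*70/300),.09,M1))
E
```

```text
side [0.50886705 0.24641434 0.008     ] [0.40632495 0.21406628 0.008     ] 0.10752339477930742 -252.49153144081288 -72.49153144081289
scene [0.50816121 0.2448377  0.008     ] [0.41040608 0.21396018 0.008     ] 0.10251578814748467 -252.47044362798312 -72.47044362798313
[0.4782 0.3427 0.008 ]
[0.4415 0.3438 0.008 ]
[0.4373 0.3077 0.008 ]
[0.485  0.3247 0.008 ]
sc [0.4742 0.3448 0.008 ]
sc [0.4402 0.3427 0.008 ]
sc [0.4374 0.3078 0.008 ]
cap [0.45854401 0.32355494 0.09      ]
cap [0.46041995 0.32446052 0.09      ]
```

```bash
cat >> h.py <<'E'
import json
def pose():
    s=manip.sense(); return np.array(s['tcp_pos']),R.from_quat(s['tool_rot']),s
def rotfor(yaw_deg,lean_deg):
    # tool y horizontal at yaw, z down, leaned so z heads to yaw-90
    a=np.radians(yaw_deg); y=np.array([np.cos(a),np.sin(a),0]); z=np.array([0,0,-1.]); x=np.cross(y,z)
    return R.from_matrix(np.c_[x,y,z])*R.from_euler('y',-lean_deg,degrees=True)
def plan(wps,v=38,w=6.8,nd=1):
    "wps: [(tcp pos, Rot)], prints rows"
    p,r,_=pose(); L=[];A=[]
    for P,Q in wps:
        P=np.array(P); dr=(r.inv()*Q).as_rotvec(); n=int(max(np.ceil(np.linalg.norm(P-p)*1000/v),np.ceil(np.degrees(np.linalg.norm(dr))/w),1))
        for i in range(n):
            ri=r*R.from_rotvec(dr*i/n)
            L.append(np.round(ri.inv().apply(P-p)/n*1000,nd).tolist()); A.append(np.round(np.degrees(dr)/n,nd).tolist())
        p,r=P,Q
    print(len(L)); print('linear',json.dumps(L)); print('rot',json.dumps(A))
E
python3 - <<'E'
from h import *
plan([((.45,-.2,.34),rotfor(-20,0)),((.45,.22,.38),rotfor(17.5,0))])
E
```

```text
25
linear [[27.5, -22.1, -2.8], [29.0, -20.1, -2.8], [30.3, -18.1, -2.8], [31.4, -16.0, -2.8], [32.4, -13.9, -2.8], [33.3, -11.6, -2.8], [34.0, -9.3, -2.8], [34.6, -7.0, -2.8], [35.0, -4.6, -2.8], [35.2, -2.3, -2.8], [35.3, 0.1, -2.8], [35.2, 2.5, -2.8], [34.9, 4.9, -2.8], [32.9, -12.0, -3.3], [33.5, -10.2, -3.3], [34.0, -8.3, -3.3], [34.4, -6.5, -3.3], [34.7, -4.6, -3.3], [34.9, -2.7, -3.3], [35.0, -0.8, -3.3], [35.0, 1.1, -3.3], [34.9, 3.1, -3.3], [34.6, 4.9, -3.3], [34.3, 6.8, -3.3], [33.9, 8.7, -3.3]]
rot [[-0.0, -0.0, -3.9], [-0.0, -0.0, -3.9], [-0.0, -0.0, -3.9], [-0.0, -0.0, -3.9], [-0.0, -0.0, -3.9], [-0.0, -0.0, -3.9], [-0.0, -0.0, -3.9], [-0.0, -0.0, -3.9], [-0.0, -0.0, -3.9], [-0.0, -0.0, -3.9], [-0.0, -0.0, -3.9], [-0.0, -0.0, -3.9], [-0.0, -0.0, -3.9], [0.0, 0.0, -3.1], [0.0, 0.0, -3.1], [0.0, 0.0, -3.1], [0.0, 0.0, -3.1], [0.0, 0.0, -3.1], [0.0, 0.0, -3.1], [0.0, 0.0, -3.1], [0.0, 0.0, -3.1], [0.0, 0.0, -3.1], [0.0, 0.0, -3.1], [0.0, 0.0, -3.1], [0.0, 0.0, -3.1]]
```

drive_tool(linear=[[28,-22,-3],[29,-20,-3],[30,-18,-3],[31,-16,-3],[32,-14,-3],[33,-12,-3],[34,-9,-3],[35,-7,-3],[35,-5,-3],[35,-2,-3],[35,0,-3],[35,2,-3],[35,5,-3]], rot=[[0,0,-4],[0,0,-4],[0,0,-4],[0,0,-4],[0,0,-4],[0,0,-4],[0,0,-4],[0,0,-4],[0,0,-4],[0,0,-4],[0,0,-4],[0,0,-4],[0,0,-4]], hand=[85,85,85,85,85,85,85,85,85,85,85,85,85])

```text
t: 2.08
tcp_pos: [0.4439, -0.1863, 0.3426]
tool_rot: [0.804, 0.595, -0.002, 0.005]
force: [0.6, -0.1, -0.6]
finger_gap: 0.995
```

drive_tool(linear=[[33,-12,-3],[33,-10,-3],[34,-8,-3],[34,-6,-3],[35,-5,-3],[35,-3,-3],[35,-1,-3],[35,1,-3],[35,3,-3],[35,5,-3],[34,7,-3],[34,9,-3]], rot=[[0,0,-3],[0,0,-3],[0,0,-3],[0,0,-3],[0,0,-3],[0,0,-3],[0,0,-3],[0,0,-3],[0,0,-3],[0,0,-3],[0,0,-3],[0,0,-3]], hand=[85,85,85,85,85,85,85,85,85,85,85,85])

```text
t: 3.08
tcp_pos: [0.4199, 0.2527, 0.3782]
tool_rot: [0.567, 0.824, -0.0, 0.011]
force: [0.8, -1.5, 0.2]
finger_gap: 0.997
```

```bash
python3 - <<'E'
from h import *
p,r,s=pose(); print(p,r.as_matrix().round(2),s['q'].round(2))
im,M=snap('wrist','w1.png'); 
for l,z in dict(support_jack=0,slot_mouth=.008,slot_home=.008,flange_edge=.145,fixture=0).items():
    for d in cams.spot_point(l,'wrist')[:3]: print(l,round(d['score'],2),np.round(d['at']),np.round(plane(d['at'],z,M),3))
E
```

```text
[0.41989345 0.25270911 0.37816209] [[-0.36  0.93  0.02]
 [ 0.93  0.36 -0.01]
 [-0.02  0.01 -1.  ]] [ 0.32  0.25  1.67 -0.02  1.21 -0.04]
support_jack 0.97 [205. 310.] [0.339 0.055 0.   ]
support_jack 0.83 [380. 142.] [0.464 0.325 0.   ]
support_jack 0.55 [263. 389.] [ 0.446 -0.031  0.   ]
slot_mouth 0.9 [344. 263.] [0.478 0.179 0.008]
slot_home 0.96 [338. 313.] [0.496 0.115 0.008]
flange_edge 0.88 [344. 373.] [0.493 0.124 0.145]
fixture 0.73 [340. 300.] [0.495 0.129 0.   ]
fixture 0.45 [338. 311.] [0.497 0.113 0.   ]
```

View pics/w1.png

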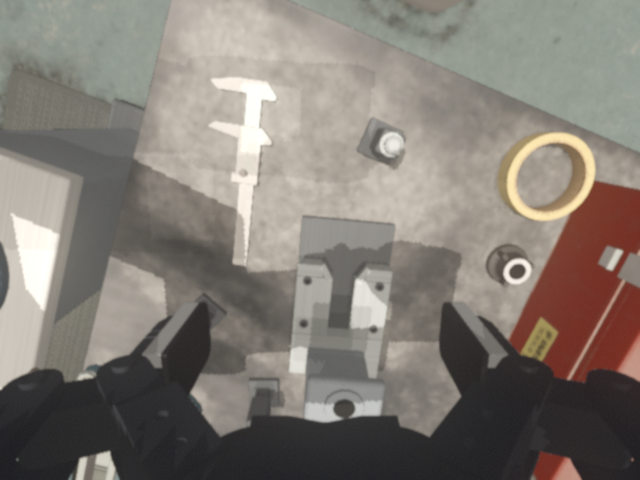

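The wrist view shows the target jack at (380,142), the apron corners at (303,216) and (394,224), and the tape and cast boss on the right. I'll refine with one enlarged crop.

```bash
python3 - <<'E'
from h import *
im=cv2.imread('pics/w1.png')
a=cv2.resize(im[108:178,345:415],(350,350),interpolation=cv2.INTER_CUBIC)   # x5
b=cv2.resize(im[200:320,280:405],None,fx=3.5,fy=3.5,interpolation=cv2.INTER_CUBIC)
o=np.zeros((420,790,3),np.uint8); o[:350,:350]=a; o[:b.shape[0],350:350+b.shape[1]]=b
cv2.imwrite('pics/d.png',o)
E
```

```text
(no output)
```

View pics/d.png

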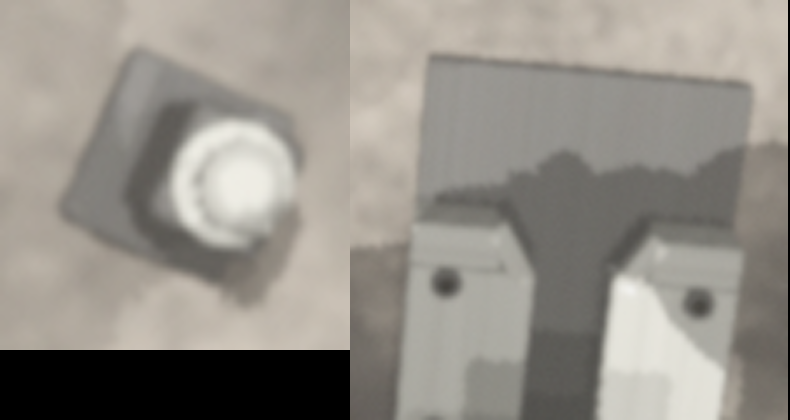

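```bash
python3 - <<'E'
from h import *
M=model('wrist')
u=lambda p,s,o:(np.array(p)+.5)/s-.5+np.array(o)
J=[plane(u(p,5,(345,108)),.008,M)for p in[(135,48),(60,210),(228,285),(299,118)]]
print(np.round(J,4))
for i in range(4):
    d=J[(i+1)%4]-J[i]; print(np.linalg.norm(d[:2]),np.degrees(np.arctan2(d[1],d[0]))%90)
print('J',np.mean(J,0),(J[0]+J[2])/2,(J[1]+J[3])/2)
print('cap',plane(u((238,181),5,(345,108)),.09,M))
f=lambda p,z:plane(u((p[0]-350,p[1]),3.5,(280,200)),z,M)
A,B=f((429,56),.008),f((752,84),.008); d=B-A; yaw=np.degrees(np.arctan2(d[1],d[0]))+90
print('apron',A,B,np.linalg.norm(d),yaw)
l=[f(p,.03)for p in[(533,275),(522,415),(610,272),(598,415)]]
m1=(l[0]+l[2])/2;m2=(l[1]+l[3])/2;d=m2-m1; print('gap',np.linalg.norm(l[0]-l[2]),np.linalg.norm(l[1]-l[3]),m1,m2,np.degrees(np.arctan2(d[1],d[0])))
for i,j in((0,1),(2,3)):
    d=l[j]-l[i]; print(np.degrees(np.arctan2(d[1],d[0])))
for yaw in(-72.5,-73,-73.5,-74):
    c=np.array([np.cos(np.radians(yaw)),np.sin(np.radians(yaw))]);n=np.array([-c[1],c[0]])
    mid=(A+B)[:2]/2; print(yaw,'origin',mid+.105*c,'gapmid y offs',(m1[:2]-mid)@n,(m2[:2]-mid)@n, 'x',(m1[:2]-mid)@c)
E
```

```text
[[0.4449 0.3419 0.008 ]
 [0.4426 0.3046 0.008 ]
 [0.4839 0.3028 0.008 ]
 [0.484  0.3412 0.008 ]]
0.03737792930955975 86.4777678306407
0.041305244791121166 87.45552946196341
0.038427354152977426 89.80087883611513
0.03910824045959027 88.95398038658183
J [0.46385704 0.32260702 0.008     ] [0.46439774 0.32232707 0.008     ] [0.46331634 0.32288697 0.008     ]
cap [0.46185315 0.32256452 0.09      ]
apron [0.41180667 0.21323336 0.008     ] [0.5157704  0.24220484 0.008     ] 0.10792499277050417 105.57151572874807
gap 0.025422171462810738 0.025918679746203436 [0.47993049 0.1657954  0.03      ] [0.49531058 0.11620889 0.03      ] -72.76784093431269
-73.0919306577014
-72.45030921617037
-72.5 origin [0.49536265 0.12757882] gapmid y offs -0.003225963063723223 -0.003468658662190885 x 0.06391165752671535
-73 origin [0.49448757 0.1273071 ] gapmid y offs -0.0026681128807678704 -0.0024577490894138222 x 0.06393737544782503
-73.5 origin [0.49361015 0.12704303] gapmid y offs -0.0021100595106866224 -0.0014466523495280416 x 0.06395822429025073
-74 origin [0.49273046 0.12678662] gapmid y offs -0.0015518454514041932 -0.0004354454414648677 x 0.0639742024662724
```

```bash
python3 - <<'E'
from h import *
Q=rotfor(-2.5,45); z=Q.as_matrix()[:,2]; G=np.array([.461,.323,.052]); print(z)
plan([(G-z*.164,Q)])
E
```

```text
[-0.03084356 -0.70643377 -0.70710678]
8
linear [[20.6, 13.4, 25.9], [23.5, 12.9, 23.6], [26.2, 12.2, 20.9], [28.6, 11.3, 18.1], [30.7, 10.3, 15.0], [32.5, 9.1, 11.8], [33.8, 7.7, 8.5], [34.8, 6.3, 5.1]]
rot [[1.2, -5.4, 2.7], [1.2, -5.4, 2.7], [1.2, -5.4, 2.7], [1.2, -5.4, 2.7], [1.2, -5.4, 2.7], [1.2, -5.4, 2.7], [1.2, -5.4, 2.7], [1.2, -5.4, 2.7]]
```

drive_tool(linear=[[20,13,26],[23,13,24],[26,12,21],[28,11,18],[30,10,15],[32,9,12],[33,8,9],[34,6,5],[0,0,0]], rot=[[1.2,-5.5,2.7],[1.2,-5.5,2.7],[1.2,-5.5,2.7],[1.2,-5.5,2.7],[1.2,-5.5,2.7],[1.2,-5.5,2.7],[1.2,-5.5,2.7],[1.2,-5.5,2.7],[0,0,0]], hand=[85,85,85,85,85,85,85,85,85])

```text
t: 4.13
tcp_pos: [0.4862, 0.4169, 0.1531]
tool_rot: [0.679, 0.611, -0.292, 0.282]
force: [-2.4, -1.5, -4.5]
finger_gap: 0.992
```

```bash
python3 - <<'E'
from h import *
p,r,s=pose(); print(p,s['q'].round(2),s['force']); m=r.as_matrix(); print('yaw',np.degrees(np.arctan2(m[1,1],m[0,1])),'ytilt',m[2,1],'z',m[:,2])
for n in('side','wrist'):
    im,M=snap(n,n+'2.png')
    for d in cams.spot_point('support_jack',n)[:4]: print(n,round(d['score'],2),np.round(d['at']),np.round(plane(d['at'],0,M),3))
Q=rotfor(-2.5,45); z=Q.as_matrix()[:,2]; G=np.array([.461,.323,.052])
plan([(G-z*.164,Q),(G-z*.054,Q)],v=30)
E
```

```text
[0.48615571 0.41691668 0.15310802] [ 0.72  0.97  1.15 -0.55  1.67  0.96] [-2.35335016 -1.54660081 -4.48083376]
yaw -5.378147690126068 ytilt 0.02637057685021177 z [-0.05191216 -0.74011997 -0.67046816]
side 0.93 [264. 344.] [0.462 0.318 0.   ]
side 0.77 [389. 280.] [0.337 0.044 0.   ]
side 0.67 [362. 243.] [ 0.439 -0.028  0.   ]
wrist 0.97 [290. 145.] [0.464 0.327 0.   ]
wrist 0.78 [233. 298.] [0.342 0.052 0.   ]
wrist 0.7 [324. 312.] [ 0.45  -0.037  0.   ]
wrist 0.65 [332. 330.] [ 0.455 -0.141  0.   ]
6
linear [[8.7, -12.4, -6.4], [9.3, -12.1, -6.3], [0.0, -0.0, 27.5], [0.0, -0.0, 27.5], [0.0, -0.0, 27.5], [0.0, -0.0, 27.5]]
rot [[-0.2, 1.0, -1.9], [-0.2, 1.0, -1.9], [0.0, 0.0, 0.0], [0.0, 0.0, 0.0], [0.0, 0.0, 0.0], [0.0, 0.0, 0.0]]
```

View pics/wrist2.png

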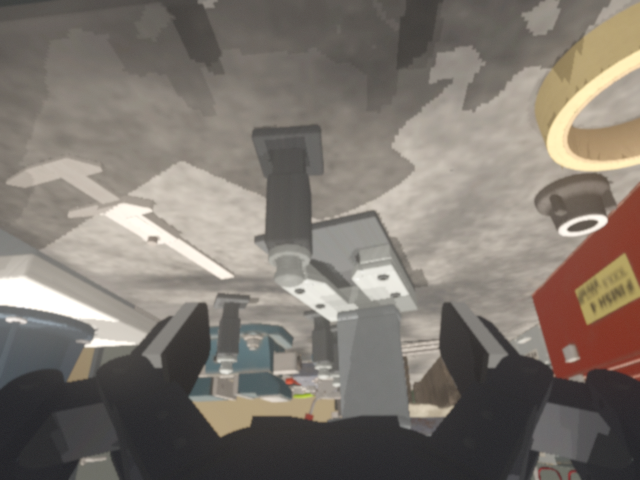

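drive_tool(linear=[[9,-12,-6],[9,-11,-6],[0,0,0],[0,0,0]], rot=[[-0.2,1,-1.9],[-0.2,1,-1.9],[0,0,0],[0,0,0]], hand=[85,85,85,85])

```text
t: 4.67
tcp_pos: [0.4689, 0.4383, 0.185]
tool_rot: [0.672, 0.639, -0.265, 0.262]
force: [0.2, 0.1, -0.2]
finger_gap: 0.994
```

```bash
python3 - <<'E'
from h import *
p,r,s=pose(); m=r.as_matrix(); print(p,'yaw',np.degrees(np.arctan2(m[1,1],m[0,1])),'ytilt',m[2,1],'z',m[:,2])
Q=rotfor(-2.5,45); z=Q.as_matrix()[:,2]; G=np.array([.4625,.323,.052])
plan([(G-z*.054,Q)],v=30)
E
```

```text
[0.4688885  0.43825919 0.18500558] yaw -2.557823029904572 ytilt 0.013089584472995353 z [-0.02145722 -0.69199137 -0.72158681]
5
linear [[2.0, -0.5, 24.4], [2.1, -0.5, 24.4], [2.2, -0.4, 24.4], [2.3, -0.4, 24.4], [2.4, -0.3, 24.3]]
rot [[0.1, -0.2, -0.1], [0.1, -0.2, -0.1], [0.1, -0.2, -0.1], [0.1, -0.2, -0.1], [0.1, -0.2, -0.1]]
```

drive_tool(linear=[[2,0,24],[2,0,24],[2,0,24],[2,0,24],[2,0,24],[0,0,0],[0,0,0]], rot=[[0.1,-0.2,-0.1],[0.1,-0.2,-0.1],[0.1,-0.2,-0.1],[0.1,-0.2,-0.1],[0.1,-0.2,-0.1],[0,0,0],[0,0,0]], hand=[85,85,85,85,85,85,85])

```text
t: 5.25
tcp_pos: [0.4698, 0.3655, 0.1083]
tool_rot: [0.673, 0.641, -0.258, 0.265]
force: [0.4, 0.9, -0.1]
finger_gap: 0.999
```

```bash
python3 - <<'E'
from h import *
p,r,s=pose(); m=r.as_matrix(); print(p,s['force'],'yaw',np.degrees(np.arctan2(m[1,1],m[0,1])),'ytilt',m[2,1],'z',m[:,2],'G',p+.054*m[:,2])
im,M=snap('wrist')
for d in cams.spot_point('support_jack','wrist')[:2]: print(d['score'],d['at'],plane(d['at'],0,M))
Q=rotfor(-2.5,45); z=Q.as_matrix()[:,2]; G=np.array([.4625,.323,.052])
plan([(G-z*.054,Q)],v=30)
E
```

```text
[0.46980401 0.36549332 0.10827532] [ 0.41639878  0.89928845 -0.05183008] yaw -2.2019191623076306 ytilt 0.025682647209667397 z [-0.00778248 -0.68777931 -0.72587813] G [0.46938375 0.32835324 0.0690779 ]
0.98 [213.7, 353.8] [0.34283211 0.04891337 0.        ]
0.82 [305.5, 186.7] [0.46341186 0.323878   0.        ]
1
linear [[8.6, -6.1, 16.7]]
rot [[1.3, -1.6, -0.8]]
```

drive_tool(linear=[[4,-3,9],[4,-3,8],[0,0,0]], rot=[[0.7,-0.8,-0.4],[0.7,-0.8,-0.4],[0,0,0]], hand=[85,85,85])

```text
t: 5.6
tcp_pos: [0.4652, 0.3634, 0.0931]
tool_rot: [0.668, 0.639, -0.274, 0.265]
force: [0.1, -0.1, -1.2]
finger_gap: 0.998
```

```bash
cat >> h.py <<'E'
def rep(Q=None,G=None):
    p,r,s=pose(); m=r.as_matrix(); print('t',s['t'],'p',p.round(4),'F',s['force'].round(1),'gap',round(s['finger_gap'],3),'yaw %.2f ytilt %.2f lean %.2f'%(np.degrees(np.arctan2(m[1,1],m[0,1])),np.degrees(m[2,1]),np.degrees(np.arccos(-m[2,2]))),'G',(p+.054*m[:,2]).round(4),'q',s['q'].round(2))
E
python3 - <<'E'
from h import *
rep()
Q=rotfor(-2.5,45); z=Q.as_matrix()[:,2]; G=np.array([.4625,.323,.052])
plan([(G-z*.054,Q)],v=30)
E
```

```text
t 5.6 p [0.4652 0.3634 0.0931] F [ 0.1 -0.1 -1.2] gap 0.998 yaw -2.50 ytilt 0.23 lean 44.75 G [0.4637 0.3254 0.0548] q [ 0.68  0.98  1.35 -0.57  1.42  0.99]
1
linear [[0.4, -0.9, 3.7]]
rot [[0.2, -0.2, -0.2]]
```

drive_tool(linear=[[0,-1,4],[0,0,0],[0,0,0],[0,0,0],[0,0,0],[0,0,0],[0,0,0],[0,0,0],[0,0,0],[0,0,0]], rot=[[0.2,-0.2,-0.2],[0,0,0],[0,0,0],[0,0,0],[0,0,0],[0,0,0],[0,0,0],[0,0,0],[0,0,0],[0,0,0]], hand=[85,15,15,15,15,15,15,15,15,15], force=60)

```text
t: 6.43
tcp_pos: [0.464, 0.3616, 0.0895]
tool_rot: [0.667, 0.64, -0.276, 0.264]
force: [0.1, -0.3, -0.1]
finger_gap: 0.271
```

```bash
python3 - <<'E'
from h import *
rep()
for n in ('wrist','side'):
    im,M=snap(n,n+'3.png')
    for d in cams.spot_point('support_jack',n)[:2]: print(d['score'],d['at'],plane(d['at'],0,M))
E
```

```text
t 6.4333 p [0.464  0.3616 0.0895] F [ 0.1 -0.3 -0.1] gap 0.271 yaw -2.40 ytilt -0.07 lean 44.95 G [0.4623 0.3235 0.0513] q [ 0.68  0.98  1.35 -0.57  1.42  0.99]
0.88 [326.1, 212.3] [0.46403755 0.32195411 0.        ]
0.78 [360.5, 242.8] [ 0.44250498 -0.0276829   0.        ]
0.74 [266.8, 346.7] [0.45497513 0.32096258 0.        ]
```

View pics/wrist3.png

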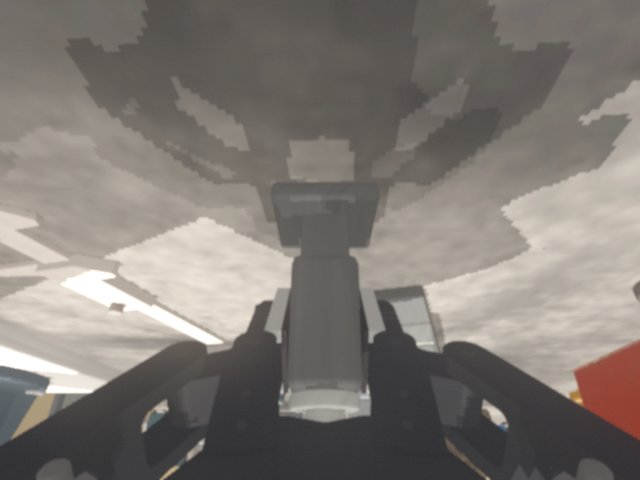

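```bash
cat > fx.py <<'E'
from h import *
T0=np.array([.464,.3616,.0895]); R0=rotfor(-2.4,45); J0=np.array([.4623,.323,0])
off=R0.inv().apply(J0-T0)          # jack underside centre in tool frame
FO=np.array([.4905,.128,0]); FY=-72.8
def fx(x,y=0,z=0):
    return FO+R.from_euler('z',FY,degrees=True).apply([x,y,z])
QF=rotfor(FY+90,45)
def tcp(x,y,z,Q=QF): return fx(x,y,z)-Q.apply(off)
def jack():
    p,r,s=pose(); j=p+r.apply(off); print('jack fx',(R.from_euler('z',-FY,degrees=True).apply(j-FO)*1000).round(1)); return j
E
python3 - <<'E'
from fx import *
print(off); p,r,s=pose()
plan([(p+[0,0,.04],r),(tcp(-.085,0,.035),QF)],v=25)
E
```

```text
[ 3.59653390e-02 -8.21085772e-05  9.06067749e-02]
7
linear [[-14.1, -0.0, -14.2], [-14.1, -0.0, -14.2], [-15.7, -1.0, 17.1], [-15.6, -2.6, 17.0], [-15.4, -4.2, 16.8], [-15.2, -5.7, 16.6], [-14.9, -7.2, 16.3]]
rot [[0.0, 0.0, 0.0], [0.0, 0.0, 0.0], [-2.8, -0.0, -2.8], [-2.8, -0.0, -2.8], [-2.8, -0.0, -2.8], [-2.8, -0.0, -2.8], [-2.8, -0.0, -2.8]]
```

drive_tool(linear=[[-14,0,-14],[-14,0,-14],[0,0,0],[-16,-1,17],[-16,-3,17],[-15,-4,17],[-15,-6,17],[-15,-7,16],[0,0,0],[0,0,0]], rot=[[0,0,0],[0,0,0],[0,0,0],[-2.8,0,-2.8],[-2.8,0,-2.8],[-2.8,0,-2.8],[-2.8,0,-2.8],[-2.8,0,-2.8],[0,0,0],[0,0,0]], hand=[15,15,15,15,15,15,15,15,15,15])

```text
t: 7.47
tcp_pos: [0.4537, 0.2448, 0.1211]
tool_rot: [0.543, 0.752, -0.217, 0.305]
force: [1.0, 0.3, -2.1]
finger_gap: 0.273
```

```bash
python3 - <<'E'
from fx import *
rep(); jack()
plan([(tcp(-.083,0,.012),QF)],v=10)
E
```

```text
t 7.4667 p [0.4537 0.2448 0.1211] F [ 1.   0.3 -2.1] gap 0.273 yaw 18.43 ytilt 0.28 lean 43.99 G [0.4658 0.2093 0.0822] q [ 0.57  0.83  1.73 -0.9   1.04  0.91]
jack fx [-85.4   0.6  30.9]
2
linear [[6.5, 0.3, 7.3], [6.6, 0.3, 7.3]]
rot [[0.5, -0.5, 0.3], [0.5, -0.5, 0.3]]
```

Now lower most of the way, then check the alignment in pictures.

drive_tool(linear=[[6.5,0,7],[6.5,0,7],[0,0,0],[0,0,0]], rot=[[0.5,-0.5,0.3],[0.5,-0.5,0.3],[0,0,0],[0,0,0]], hand=[15,15,15,15])

```text
t: 7.8
tcp_pos: [0.4556, 0.2467, 0.0993]
tool_rot: [0.55, 0.743, -0.225, 0.308]
force: [-0.5, 0.4, -2.5]
finger_gap: 0.273
```

```bash
python3 - <<'E'
from fx import *
rep(); j=jack()
a,M1=snap('side'); b,M2=snap('wrist'); c,M3=snap('scene')
for n,M in(('side',M1),('wrist',M2),('scene',M3)):
    for l,z in(('support_jack',j[2]),('slot_mouth',.008),('slot_home',.008)):
        for d in cams.spot_point(l,n)[:4]:
            P=plane(d['at'],z,M)
            if np.linalg.norm(P-fx(-.05))<.1: print(n,l,round(d['score'],2),np.round(d['at']),P.round(4),(R.from_euler('z',-FY,degrees=True).apply(P-FO)*1000).round(1))
def draw(im,M):
    o=cv2.resize(im[:,:,::-1],None,fx=4,fy=4,interpolation=cv2.INTER_CUBIC)
    for q in([(-.105,-.055,.008),(-.105,.055,.008)],[(-.04,.013,.03),(.03,.013,.03)],[(-.04,-.013,.03),(.03,-.013,.03)]):
        k=((proj([fx(*w) for w in q],M)+.5)*4).astype(int); cv2.line(o,k[0].tolist(),k[1].tolist(),(0,0,255),1)
    return o
A=draw(a,M1);C=draw(c,M3);B=cv2.resize(b[150:450,160:480,::-1],(400,375))
o=np.zeros((600,800,3),np.uint8)
x,y=proj(fx(-.05,0,.02),M1)[0].astype(int)*4; o[:,:400]=A[y-300:y+300,x-200:x+200]
x,y=proj(fx(-.05,0,.02),M3)[0].astype(int)*4; o[:,400:]=C[y-300:y+300,x-200:x+200]
cv2.imwrite('pics/e.png',o); cv2.imwrite('pics/wrist4.png',b[:,:,::-1])
E
```

```text
t 7.8 p [0.4556 0.2467 0.0993] F [-0.5  0.4 -2.5] gap 0.273 yaw 17.12 ytilt 0.22 lean 44.89 G [0.467  0.2103 0.061 ] q [ 0.58  0.87  1.72 -0.91  1.04  0.95]
jack fx [-85.3   2.    9.7]
side support_jack 0.74 [305. 277.] [0.4864 0.1366 0.0097] [-9.4 -1.4  9.7]
side slot_mouth 0.89 [300. 294.] [0.4704 0.1819 0.008 ] [-57.4  -3.2   8. ]
side slot_home 0.62 [304. 268.] [0.5025 0.1151 0.008 ] [15.9  7.7  8. ]
wrist support_jack 0.91 [322. 206.] [0.4664 0.2135 0.0097] [-88.8   2.3   9.7]
```

View pics/e.png

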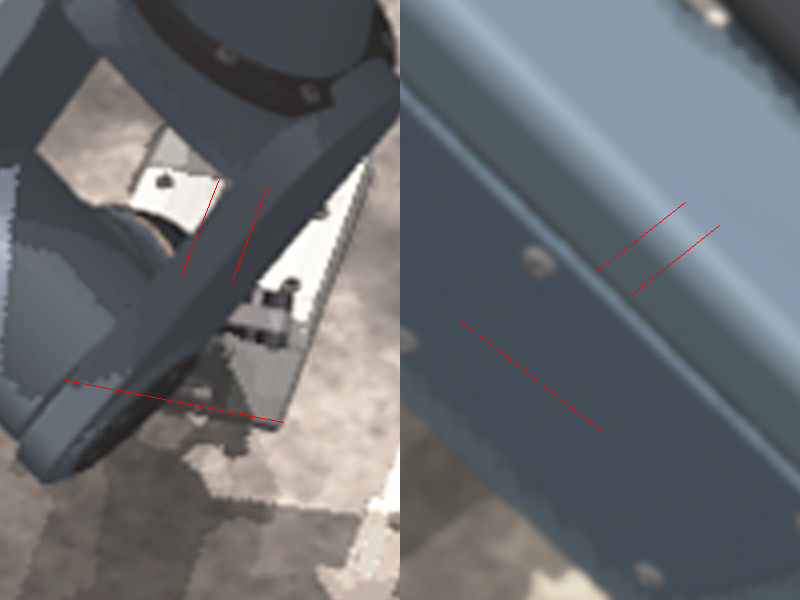

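View pics/wrist4.png

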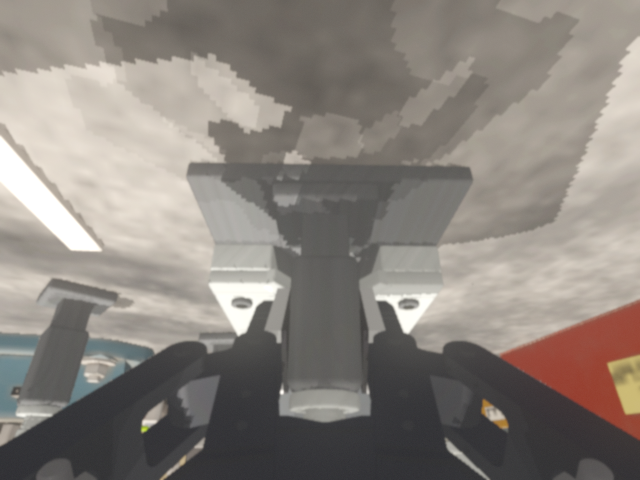

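```bash
python3 - <<'E'
from fx import *
M=model('wrist'); p,r,s=pose(); j=jack(); m=r.as_matrix()
def show(n,a,b,z):
    A,B=plane(a,z,M),plane(b,z,M); d=B-A
    f=lambda P:(R.from_euler('z',-FY,degrees=True).apply(P-FO)*1000).round(1)
    t=(A+B)/2-j; print(n,np.linalg.norm(d)*1e3,'yaw',np.degrees(np.arctan2(d[1],d[0])),f(A),f(B),'tool-y of mid rel jack mm',(t@m[:,1]*1e3).round(2))
show('apron z0',(187,163),(472,165),0); show('apron z8',(190,180),(469,181),.008)
show('holes',(241,303),(408,304),.03); show('lip outer top',(212,283),(437,285),.03)
show('body',(290,262),(360,262),j[2]+.026)
show('foot',(274,183),(379,183),j[2]+.008)
E
```

```text
jack fx [-84.6   1.3  11. ]
apron z0 113.68284588218083 yaw 16.344838279915088 [-102.2  -51.8    0. ] [-100.5   61.8    0. ] tool-y of mid rel jack mm 3.64
apron z8 108.67659108684923 yaw 16.6065262843273 [-101.5  -49.5    8. ] [-100.4   59.2    8. ] tool-y of mid rel jack mm 3.51
holes 89.10044716080186 yaw 15.737981724121596 [-25.5 -41.8  30. ] [-23.2  47.3  30. ] tool-y of mid rel jack mm 1.69
lip outer top 106.81460510501815 yaw 15.481855520050058 [-52.2 -50.4  30. ] [-49.   56.4  30. ] tool-y of mid rel jack mm 1.86
body 26.71518117625433 yaw 16.816962831137204 [-88.2 -10.6  37. ] [-88.   16.2  37. ] tool-y of mid rel jack mm 1.63
foot 36.492496331656376 yaw 16.930856629048154 [-113.6  -14.9   19. ] [-113.4   21.6   19. ] tool-y of mid rel jack mm 2.09
```

```bash
sed -i 's/^FO=.*/FO=np.array([.4917,.1284,0]); FY=-73.3/' fx.py; python3 - <<'E'
from fx import *
rep(); jack()
plan([(tcp(-.045,0,.0095),QF)],v=14)
E
```

```text
t 8.4 p [0.4551 0.2459 0.1006] F [-1.9  0.8 -3.2] gap 0.276 yaw 17.09 ytilt 0.23 lean 44.89 G [0.4665 0.2095 0.0623] q [ 0.58  0.87  1.72 -0.91  1.04  0.95]
jack fx [-84.6  -0.7  11. ]
3
linear [[-8.9, 0.4, 9.6], [-8.9, 0.4, 9.6], [-8.9, 0.4, 9.6]]
rot [[0.1, -0.0, 0.0], [0.1, -0.0, 0.0], [0.1, -0.0, 0.0]]
```

drive_tool(linear=[[-8,0.5,10],[-9,0.5,10],[-9,0.5,10],[0,0,0],[0,0,0]], rot=[[0.1,0,0],[0.1,0,0],[0.1,0,0],[0,0,0],[0,0,0]], hand=[15,15,15,15,15])

```text
t: 8.82
tcp_pos: [0.4695, 0.2043, 0.0977]
tool_rot: [0.551, 0.742, -0.228, 0.307]
force: [-0.3, -0.6, -2.8]
finger_gap: 0.274
```

```bash
python3 - <<'E'
from fx import *
rep(); jack()
plan([(tcp(-.02,0,.0095),QF)],v=12)
snap('wrist','wrist5.png')
E
```

```text
t 8.8167 p [0.4695 0.2043 0.0977] F [-0.3 -0.6 -2.8] gap 0.274 yaw 16.86 ytilt -0.01 lean 44.92 G [0.4806 0.1678 0.0595] q [ 0.5   0.87  1.76 -0.97  0.99  0.96]
jack fx [-40.6   0.6   8.2]
2
linear [[-7.7, -0.3, 6.8], [-7.7, -0.2, 6.8]]
rot [[0.1, -0.0, 0.1], [0.1, -0.0, 0.1]]
```

View pics/wrist5.png

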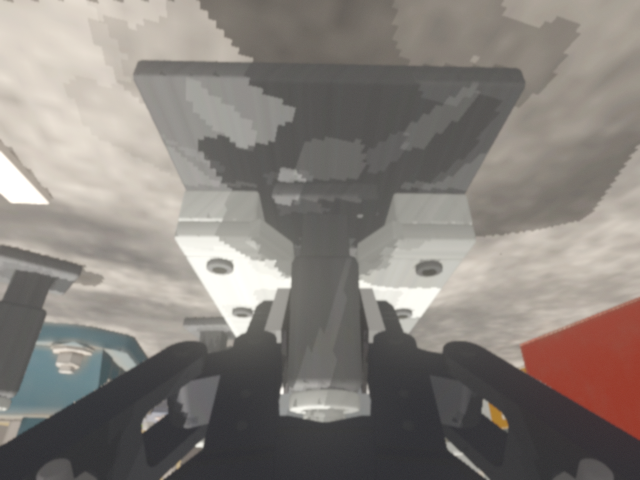

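drive_tool(linear=[[-8,-0.3,7],[-8,-0.3,7],[-8,0,7],[0,0,0],[0,0,0]], rot=[[0,0,0],[0,0,0],[0,0,0],[0,0,0],[0,0,0]], hand=[15,15,15,15,15])

```text
t: 9.28
tcp_pos: [0.4791, 0.1705, 0.1002]
tool_rot: [0.55, 0.742, -0.228, 0.307]
force: [-0.1, 0.4, -3.8]
finger_gap: 0.276
```

```bash
python3 - <<'E'
from fx import *
rep(); jack()
plan([(tcp(.015,0,.009),QF)],v=10)
E
```

```text
t 9.2833 p [0.4791 0.1705 0.1002] F [-0.1  0.4 -3.8] gap 0.276 yaw 16.89 ytilt -0.00 lean 44.95 G [0.4901 0.134  0.062 ] q [ 0.43  0.86  1.79 -1.03  0.95  0.96]
jack fx [-5.4  0.  10.7]
3
linear [[-4.4, 0.0, 5.2], [-4.4, 0.0, 5.2], [-4.4, 0.0, 5.2]]
rot [[0.0, -0.0, 0.0], [0.0, -0.0, 0.0], [0.0, -0.0, 0.0]]
```

drive_tool(linear=[[-4.4,0,5.2],[-4.4,0,5.2],[-3,0,4],[-2,0,2],[0,0,0]], rot=[[0,0,0],[0,0,0],[0,0,0],[0,0,0],[0,0,0]], hand=[15,15,15,15,15])

```text
t: 9.7
tcp_pos: [0.4858, 0.1497, 0.098]
tool_rot: [0.551, 0.743, -0.225, 0.306]
force: [-1.6, 3.5, -0.8]
finger_gap: 0.275
```

```bash
python3 - <<'E'
from fx import *
rep(); jack()
plan([(tcp(.018,0,.008),QF)],v=10)
E
```

```text
t 9.7 p [0.4858 0.1497 0.098 ] F [-1.6  3.5 -0.8] gap 0.275 yaw 16.91 ytilt 0.17 lean 44.68 G [0.497  0.1134 0.0596] q [ 0.39  0.86  1.81 -1.08  0.92  0.97]
jack fx [16.   0.8  8.3]
1
linear [[-0.7, -0.4, 1.4]]
rot [[0.3, -0.3, 0.0]]
```

drive_tool(linear=[[-1,0,2],[-0.5,0,2],[0,0,0]], rot=[[0.2,-0.2,0],[0,0,0],[0,0,0]], hand=[15,15,15])

```text
t: 9.95
tcp_pos: [0.486, 0.1496, 0.0985]
tool_rot: [0.553, 0.742, -0.224, 0.306]
force: [-0.0, 0.2, -3.5]
finger_gap: 0.272
```

```bash
python3 - <<'E'
from fx import *
rep(); jack()
im,M=snap('wrist','wrist6.png')
for d in cams.spot_point('support_jack','wrist')[:2]: print(d['score'],d['at'])
E
```

```text
t 9.95 p [0.486  0.1496 0.0985] F [-0.   0.2 -3.5] gap 0.272 yaw 16.81 ytilt 0.39 lean 44.60 G [0.4972 0.1134 0.06  ] q [ 0.39  0.86  1.81 -1.08  0.92  0.98]
jack fx [16.   1.2  8.7]
0.94 [324.2, 206.4]
0.76 [207.4, 338.3]
```

View pics/wrist6.png

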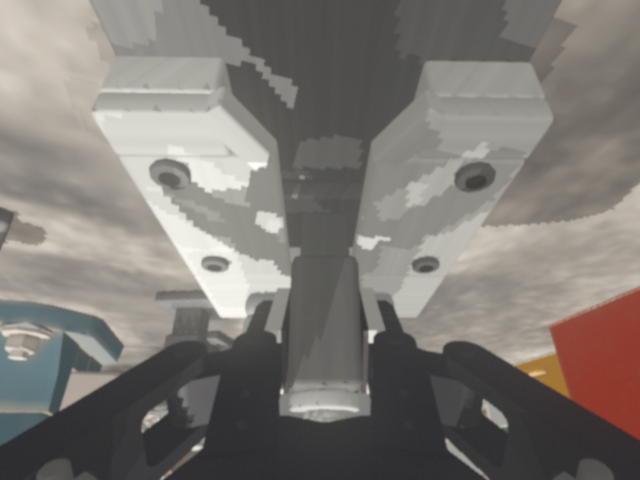

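drive_tool(linear=[[-3,0,4],[-3,0,4]], rot=[[0,0,0],[0,0,0]], hand=[15,15])

```text
t: 10.22
tcp_pos: [0.4883, 0.1428, 0.0991]
tool_rot: [0.553, 0.742, -0.222, 0.307]
force: [-7.3, 17.2, 16.0]
finger_gap: 0.272
```

```bash
python3 - <<'E'
from fx import *
rep(); jack()
E
```

```text
t 10.2167 p [0.4883 0.1428 0.0991] F [-7.3 17.2 16. ] gap 0.272 yaw 16.87 ytilt 0.61 lean 44.54 G [0.4997 0.1067 0.0606] q [ 0.37  0.86  1.82 -1.09  0.91  0.98]
jack fx [23.2  1.9  9.3]
```

```bash
python3 - <<'E'
from fx import *
b,M=snap('wrist','wrist7.png'); g=lambda f:cv2.imread('pics/'+f)[:,:,::-1].mean(2).astype(np.float32)
for f in('wrist4.png','wrist5.png','wrist6.png','wrist7.png'):
    im=g(f)
    print(f,'col326 rows 160-300 /4:',im[196:300:4,322:330].mean(1).round().astype(int).tolist(),'cap:',im[375:424:3,322:330].mean(1).round().astype(int).tolist())
    print('  pt',[np.round(d['at'],1).tolist() for d in cams.spot_point('support_jack','wrist')[:1]] if f=='wrist7.png' else '')
s,M2=snap('side','side7.png')
for l in('support_jack','slot_home','slot_mouth'):
  for d in cams.spot_point(l,'side')[:3]: print(l,d['score'],np.round(d['at']),(R.from_euler('z',-FY,degrees=True).apply(plane(d['at'],.008,M2)-FO)*1000).round(1))
E
```

```text
wrist4.png col326 rows 160-300 /4: [104, 92, 89, 94, 96, 92, 92, 92, 92, 92, 92, 93, 93, 93, 94, 89, 92, 93, 93, 93, 93, 94, 94, 95, 95, 95] cap: [94, 95, 99, 103, 101, 143, 151, 153, 154, 158, 179, 167, 153, 154, 152, 148, 68]
  pt 
wrist5.png col326 rows 160-300 /4: [104, 94, 87, 95, 90, 92, 93, 94, 94, 94, 96, 96, 96, 96, 98, 94, 97, 97, 98, 98, 98, 99, 99, 99, 99, 99] cap: [108, 115, 134, 148, 132, 148, 161, 164, 166, 168, 202, 211, 155, 164, 160, 153, 73]
  pt 
wrist6.png col326 rows 160-300 /4: [89, 84, 83, 85, 90, 88, 88, 88, 88, 88, 89, 89, 89, 89, 89, 85, 87, 88, 88, 88, 88, 87, 87, 88, 88, 87] cap: [102, 105, 116, 125, 138, 137, 157, 162, 167, 172, 198, 205, 149, 164, 153, 147, 68]
  pt 
wrist7.png col326 rows 160-300 /4: [82, 80, 80, 82, 86, 87, 87, 87, 87, 87, 87, 87, 88, 88, 89, 82, 87, 88, 87, 88, 88, 88, 88, 88, 88, 88] cap: [104, 104, 104, 105, 113, 124, 130, 127, 162, 169, 174, 176, 184, 170, 145, 139, 62]
  pt [[324.7, 200.7]]
support_jack 0.83 [363. 243.] [127.3 -98.1   8. ]
support_jack 0.78 [390. 283.] [  19.6 -176.     8. ]
support_jack 0.78 [375. 213.] [ 240.  -106.9    8. ]
slot_home 0.67 [354. 342.] [-149.7 -134.4    8. ]
slot_home 0.62 [305. 268.] [17.1  5.6  8. ]
slot_mouth 0.61 [296. 294.] [-59.6   2.5   8. ]
```

drive_tool(linear=[[2.5,0,-0.5],[2.5,0,-0.5],[0,0,0]], rot=[[0.3,-1.5,0],[0.3,-1.5,0],[0,0,0]], hand=[15,15,15])

```text
t: 10.77
tcp_pos: [0.4874, 0.1476, 0.0967]
tool_rot: [0.549, 0.733, -0.239, 0.324]
force: [-0.5, -0.7, -3.6]
finger_gap: 0.274
```

```bash
python3 - <<'E'
from fx import *
rep(); jack()
b,M=snap('wrist','wrist8.png')
d=cams.spot_point('support_jack','wrist')[0]; print(d['at'])
for z in(.008,.010): print((R.from_euler('z',-FY,degrees=True).apply(plane(d['at'],z,M)-FO)*1000).round(1))
E
```

```text
t 10.7667 p [0.4874 0.1476 0.0967] F [-0.5 -0.7 -3.6] gap 0.274 yaw 16.49 ytilt 0.34 lean 47.50 G [0.4989 0.1095 0.0602] q [ 0.4   0.88  1.8  -1.1   0.96  1.01]
jack fx [22.9  1.6  8.9]
[197.7, 287.0]
[117.5 -78.5   8. ]
[112.1 -76.6  10. ]
```

drive_tool(linear=[[1,0,1.5],[1,0,1.5],[0,0,0]], rot=[[0,0,0],[0,0,0],[0,0,0]], hand=[15,15,15])

```text
t: 11.12
tcp_pos: [0.4874, 0.1472, 0.0969]
tool_rot: [0.55, 0.732, -0.238, 0.325]
force: [-0.5, 1.0, -3.6]
finger_gap: 0.267
```

```bash
python3 - <<'E'
from fx import *
rep(); jack()
E
```

```text
t 11.1167 p [0.4874 0.1472 0.0969] F [-0.5  1.  -3.6] gap 0.267 yaw 16.42 ytilt 0.55 lean 47.55 G [0.499  0.1091 0.0605] q [ 0.4   0.88  1.81 -1.11  0.96  1.02]
jack fx [23.3  1.8  9.3]
```

drive_tool(linear=[[2.5,0,3],[2.5,0,3]], rot=[[0.3,0,0],[0.3,0,0]], hand=[15,15])

```text
t: 11.28
tcp_pos: [0.4881, 0.1471, 0.0959]
tool_rot: [0.551, 0.729, -0.242, 0.328]
force: [-12.1, 21.7, 30.0]
finger_gap: 0.277
```

```bash
python3 - <<'E'
from fx import *
rep(); jack()
E
```

```text
t 11.2833 p [0.4881 0.1471 0.0959] F [-12.1  21.7  30. ] gap 0.277 yaw 16.03 ytilt 0.43 lean 48.10 G [0.4995 0.1086 0.0598] q [ 0.4   0.88  1.8  -1.11  0.97  1.02]
jack fx [24.4  2.   8.6]
```

drive_tool(linear=[[0,0,0],[0,0,0],[0,0,0],[0,0,0],[0,0,0],[0,0,0]], rot=[[0,0,0],[0,0,0],[0,0,0],[0,0,0],[0,0,0],[0,0,0]], hand=[15,60,60,60,60,60])

```text
t: 11.78
tcp_pos: [0.4893, 0.1452, 0.0984]
tool_rot: [0.551, 0.727, -0.243, 0.33]
force: [0.5, 0.9, -0.2]
finger_gap: 0.703
```

```bash
python3 - <<'E'
from fx import *
rep(); b,M=snap('wrist','wrist9.png')
for d in cams.spot_point('support_jack','wrist')[:2]: print(d['score'],d['at'],(R.from_euler('z',-FY,degrees=True).apply(plane(d['at'],.008,M)-FO)*1000).round(1))
E
```

```text
t 11.7833 p [0.4893 0.1452 0.0984] F [ 0.5  0.9 -0.2] gap 0.703 yaw 15.95 ytilt 0.54 lean 48.35 G [0.5008 0.1065 0.0625] q [ 0.4   0.88  1.8  -1.11  0.98  1.02]
0.89 [194.6, 282.2] [121.5 -81.    8. ]
0.61 [325.6, 187.3] [14.7  4.8  8. ]
```

Released. Retreat straight back along the tool axis.

drive_tool(linear=[[0,0,-10],[0,0,-25],[0,0,-30],[0,0,-30],[0,0,-30],[0,0,-30],[0,0,-30],[0,0,-30],[0,0,0],[0,0,0]], rot=[[0,0,0],[0,0,0],[0,0,0],[0,0,0],[0,0,0],[0,0,0],[0,0,0],[0,0,0],[0,0,0],[0,0,0]], hand=[60,60,60,60,60,60,60,60,60,60])

```text
t: 12.72
tcp_pos: [0.4393, 0.3086, 0.249]
tool_rot: [0.551, 0.729, -0.245, 0.324]
force: [0.4, 0.0, -0.1]
finger_gap: 0.703
```

```bash
python3 - <<'E'
from fx import *
rep(); o=[]
for n in('wrist','side','scene'):
    im,M=snap(n,n+'10.png')
    for l in('support_jack','slot_home','slot_mouth','flange_edge'):
        for d in cams.spot_point(l,n)[:5]:
            P=plane(d['at'],.145 if l[0]=='f' else .008,M); f=R.from_euler('z',-FY,degrees=True).apply(P-FO)*1000
            if np.linalg.norm(f[:2])<75: print(n,l,round(d['score'],2),np.round(d['at']),f.round(1))
    for l in('cast_boss_0','tape_roll','caliper'):
        for d in cams.spot_point(l,n)[:1]: print(n,l,round(d['score'],2),plane(d['at'],0,M).round(3))
    x,y=proj(fx(.0,0,.05),M)[0].astype(int); w=70; x0=np.clip(x-w,0,640-2*w);y0=np.clip(y-w,0,480-2*w)
    o.append(cv2.resize(im[y0:y0+2*w,x0:x0+2*w,::-1],(400,400),interpolation=cv2.INTER_CUBIC)[:, :]); print(n,x0,y0)
w=np.hstack([cv2.resize(cv2.imread('pics/wrist10.png'),(400,300)),cv2.resize(o[0],(300,300))[:, :]])
s=np.hstack([cv2.resize(o[1],(300,300)),cv2.resize(o[2],(400,300))]); cv2.imwrite('pics/f.png',np.vstack([w,s]))
E
```

```text
t 12.7167 p [0.4393 0.3086 0.249 ] F [ 0.4  0.  -0.1] gap 0.703 yaw 15.82 ytilt 0.00 lean 48.00 G [0.4503 0.27   0.2129] q [ 0.69  0.68  1.57 -0.76  1.38  0.76]
wrist support_jack 0.64 [328. 154.] [8.7 2.7 8. ]
wrist slot_home 0.6 [328. 158.] [14.7  3.1  8. ]
wrist slot_mouth 0.77 [324. 104.] [-54.3   0.2   8. ]
wrist flange_edge 0.86 [323. 290.] [  5.2  -1.3 145. ]
wrist cast_boss_0 0.73 [0.664 0.25  0.   ]
wrist 254 115
side support_jack 0.56 [309. 271.] [11.8 -5.2  8. ]
side slot_home 0.55 [306. 270.] [10.5  0.9  8. ]
side slot_mouth 0.92 [298. 293.] [-55.6   0.1   8. ]
side flange_edge 0.8 [306. 226.] [ -7.   -5.2 145. ]
side cast_boss_0 0.67 [ 0.673  0.247 -0.   ]
side tape_roll 0.85 [0.648 0.357 0.   ]
side caliper 0.84 [0.318 0.235 0.   ]
side 234 189
scene slot_mouth 0.58 [296. 276.] [-61.2   2.7   8. ]
scene tape_roll 0.87 [0.648 0.363 0.   ]
scene caliper 0.82 [0.325 0.229 0.   ]
scene 246 178
```

View pics/f.png

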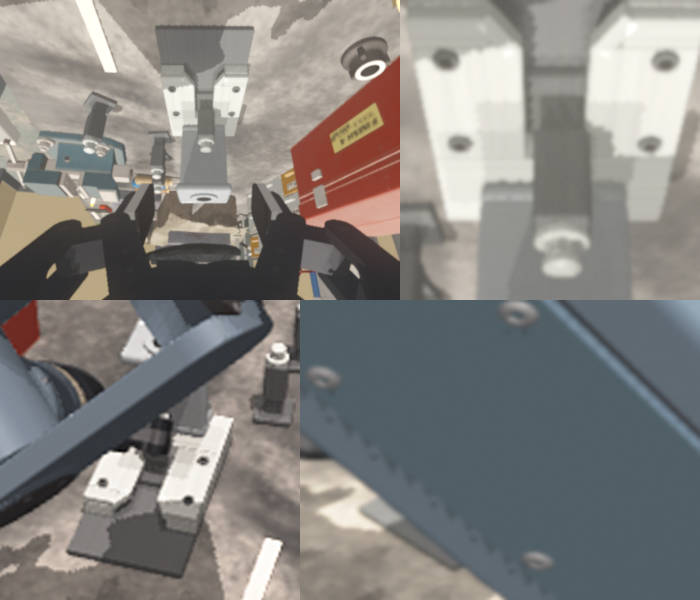

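```bash
python3 - <<'E'
from fx import *
M=model('wrist'); im=cv2.imread('pics/wrist10.png').mean(2)
f=lambda px,z:(R.from_euler('z',-FY,degrees=True).apply(plane(px,z,M)-FO)*1000).round(1)
print('column profiles: foot',im[130:180,322:334].mean(1).round().astype(int).tolist())
print('apron',im[30:70,300:350].mean(1).round().astype(int).tolist())
for r in(42,44,46,48,50): print('apron row',r,f((325,r),.008))
for r in(142,144,146,148,150): print('foot rear row',r,f((327,r),.016))
# lip mouth front-top edge
print('lip col',im[95:150,275:285].mean(1).round().astype(int).tolist(), f((280,120),.03),f((280,130),.03))
print('cap',f((254+160*140/300,115+262*140/300),.098),'neck/body', f((254+160*140/300,115+130*140/300),.034))
E
```

```text
column profiles: foot [161, 161, 161, 161, 162, 161, 162, 162, 162, 162, 159, 155, 151, 149, 145, 134, 120, 115, 117, 123, 132, 142, 149, 151, 151, 151, 151, 148, 142, 131, 120, 116, 115, 115, 113, 113, 112, 112, 111, 110, 109, 109, 109, 109, 110, 111, 113, 114, 115, 114]
apron [143, 143, 142, 142, 141, 141, 140, 139, 136, 130, 117, 102, 91, 88, 88, 89, 92, 98, 105, 108, 109, 109, 109, 109, 109, 109, 109, 109, 109, 109, 109, 109, 109, 109, 109, 109, 109, 109, 109, 110]
apron row 42 [-108.4    1.8    8. ]
apron row 44 [-106.9    1.8    8. ]
apron row 46 [-105.4    1.8    8. ]
apron row 48 [-103.8    1.7    8. ]
apron row 50 [-102.3    1.7    8. ]
foot rear row 142 [-17.    2.2  16. ]
foot rear row 144 [-14.4   2.1  16. ]
foot rear row 146 [-11.7   2.1  16. ]
foot rear row 148 [-9.   2.1 16. ]
foot rear row 150 [-6.3  2.  16. ]
lip col [114, 115, 115, 115, 115, 113, 110, 106, 111, 127, 142, 147, 148, 148, 148, 148, 148, 148, 148, 148, 150, 152, 150, 145, 143, 144, 147, 151, 160, 170, 176, 178, 179, 180, 181, 180, 179, 177, 177, 179, 180, 176, 169, 162, 155, 153, 158, 161, 161, 163, 168, 182, 205, 226, 238] [-59.  -33.4  30. ] [-48.  -34.8  30. ]
cap [ 6.3  3.3 98. ] neck/body [ 7.9  3.4 34. ]
```

```bash
python3 - <<'E'
from fx import *
M=model('wrist'); im=cv2.imread('pics/wrist10.png').mean(2)
print([(r,int(v)) for r,v in zip(range(156,250,1),im[156:250,325:332].mean(1))])
for x in(.010,.014,.018):
  for tilt in(0,.06):
    g=lambda dx,z:proj([fx(x+dx*np.cos(tilt)-z*np.sin(tilt),.002,.008+z+dx*np.sin(tilt))],M)[0][1].round(1)
    print(x,tilt,'footbot',g(-.02,0),'foottop',g(-.02,.008),'neckbase',g(-.009,.008),'bodybot',g(-.012,.026),'bodytop',g(-.012,.072),'ringtop',g(-.0115,.077),'capbot',g(-.008,.082),'caprear',g(-.008,.09),'capfront',g(.008,.09))
E
```

```text
[(156, 150), (157, 148), (158, 142), (159, 130), (160, 120), (161, 115), (162, 114), (163, 113), (164, 112), (165, 111), (166, 112), (167, 112), (168, 111), (169, 110), (170, 109), (171, 108), (172, 108), (173, 108), (174, 109), (175, 111), (176, 112), (177, 114), (178, 114), (179, 114), (180, 113), (181, 114), (182, 113), (183, 113), (184, 113), (185, 113), (186, 113), (187, 113), (188, 112), (189, 113), (190, 112), (191, 112), (192, 112), (193, 112), (194, 111), (195, 111), (196, 111), (197, 111), (198, 111), (199, 111), (200, 111), (201, 110), (202, 111), (203, 111), (204, 111), (205, 110), (206, 111), (207, 111), (208, 110), (209, 110), (210, 110), (211, 110), (212, 110), (213, 111), (214, 116), (215, 124), (216, 134), (217, 140), (218, 146), (219, 156), (220, 164), (221, 174), (222, 192), (223, 210), (224, 215), (225, 204), (226, 183), (227, 166), (228, 158), (229, 153), (230, 152), (231, 157), (232, 160), (233, 161), (234, 165), (235, 180), (236, 201), (237, 217), (238, 221), (239, 219), (240, 215), (241, 211), (242, 205), (243, 187), (244, 156), (245, 133), (246, 128), (247, 127), (248, 127), (249, 128)]
0.01 0 footbot 140.3 foottop 147.3 neckbase 155.2 bodybot 169.1 bodytop 213.7 ringtop 219.2 capbot 226.4 caprear 234.9 capfront 243.4
0.01 0.06 footbot 139.3 foottop 145.9 neckbase 154.4 bodybot 167.4 bodytop 210.3 ringtop 215.7 capbot 223.1 caprear 231.4 capfront 241.1
0.014 0 footbot 143.3 foottop 150.2 neckbase 157.9 bodybot 171.8 bodytop 216.1 ringtop 221.5 capbot 228.7 caprear 237.1 capfront 245.4
0.014 0.06 footbot 142.3 foottop 148.8 neckbase 157.2 bodybot 170.1 bodytop 212.8 ringtop 218.1 capbot 225.4 caprear 233.7 capfront 243.2
0.018 0 footbot 146.2 foottop 153.1 neckbase 160.6 bodybot 174.5 bodytop 218.4 ringtop 223.8 capbot 230.9 caprear 239.3 capfront 247.4
0.018 0.06 footbot 145.2 foottop 151.7 neckbase 159.9 bodybot 172.8 bodytop 215.2 ringtop 220.5 capbot 227.7 caprear 235.9 capfront 245.2
```

```bash
python3 -c "
from h import *
rep(); print(order.sign_off())"
```

```text
t 13.9167 p [0.44   0.3074 0.2482] F [ 0.5 -0.3 -0.6] gap 0.705 yaw 15.71 ytilt -0.07 lean 48.06 G [0.4508 0.2688 0.2121] q [ 0.69  0.68  1.57 -0.77  1.38  0.76]
the job is handed in; nothing more can be done
None
```

The farthest of the four look-alike jacks is now standing in the T-slot at the end wall under the flange. I gripped it with the tool leaned 45°, set it over the apron and slid it in under the lips. Then I pressed it to the wall and floor (about 25 N and 30 N), released it, backed off and handed in at about 14 s. No verdict came back.

**Last checks**
- **Position:** in the last wrist picture, with my fixture fit, the foot measures about fixture x = 14–17 mm against the nominal 15 mm, and it is centred between the lips within about 2 mm.
- **Bystanders:** the cast boss, tape roll and caliper are within about 10 mm of their first detections, which is the detectors' noise.
- **Contact:** the force on the free tool reads about 0, and the tool stands clear of everything.

**What disagreed**
- **Lean:** body-top and cap edges read about 3–4 mm nearer the mouth than the foot, an apparent lean of about 0.045 rad. I put this down to camera calibration; it is below the 0.1 rad limit but not settled.
- **Home place:** the detector gave slot home up to 6 mm farther in than the jack's origin in the same picture. The tool pose during the push put the wall contact about 5 mm farther in than my fixture fit. I relied on the wall-contact force and the edge measurements.
- **Hidden views:** the arm blocked the scene camera's view of the jack and part of the side camera's, so the final check rests mainly on the wrist camera.

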